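# Push the air tube into the bench outlet until it locks

### The job

Connect the rigid metal air tube to the bench's push-fit air outlet: draw it out of its hooded park, lay it in the outlet's two open rests with its nose towards the outlet and let go of it there. Then take it again by its hexagonal tail, push it in until both sprung catches have snapped shut behind its collar, give it a light tug back to prove that it holds, and let go. Leave the jar, the eraser and the grey weight where they are.

Things in the scene. Friction and masses are not known exactly. Their poses are not given: they have to be found in the camera images.
- tube: Loose rigid metal tube, 193 mm long, 0.14 kg. Origin on its centre line, 50 mm behind the nose tip: grip across the 16 mm shank here to draw and lay it. x runs along the tube to the nose. By x: brass nose, 13 mm wide, 50 to 38; round locking collar, 24 mm wide, 38 to 30; 12 mm neck to 18; steel shank to -113; hexagonal tail -113 to -143 mm. Starts level, 34 mm up, over the park's origin.
- tube_nose (a point): Tip of the tube's nose, on its centre line, 50 mm ahead of the tube's origin.
- tube_tail (a point): Middle of the tube's hexagonal brass tail (30 mm long, 16 mm across flats, 18 mm over corners), on the centre line 128 mm behind the tube's origin. Grip across it here to push and to tug.
- park: Fixed grey park, 175 x 64 mm; origin on the table under the tube's origin, x to its open end. Hood over x = -155 to -60 mm, 63 mm high, open only to +x (inside 40 mm wide, roof at 56 mm, floor 26 mm): draw the tube 85 mm or more along +x, level, before lifting. A tongue 14 mm wide and 26 mm high runs on to x = -24, then only the 8 mm base plate to x = 20.
- outlet: Fixed bench air outlet; origin on the table under the middle of the gap between its two rests, x the pushing direction. Base plate 8 mm high. Rests are flared troughs, lips up to 48 mm high: rear one x = -62 to -22, for the shank; front one 22 to 56, for the collar. Fingers fit in the 44 mm gap. Grey housing from x = 56 to 114, 56 mm wide, with gauge 69 mm high; its catches grip at x = 78 mm.
- outlet_axis (a point): Point on the outlet's centre line 34 mm above its origin. To lay the tube, lower it in line, its origin within 6 mm of this point. Fully home, after about 50 mm of push along x, it stops on a shoulder with the nose 100 mm ahead of this point; held by the catches it may stand back to 98. Fingers on the tail stay behind the rear rest; further forward they strike the rests.
- catch_l (a joint): Left sprung catch in the housing's side, steel with a black button, m: 0 shut; the passing collar pushes it outwards about 3 mm and it springs back to 0 behind the collar. Passing both takes about 6 N of push. Shut, they hold the collar against pulling, after about 2 mm of play.
- catch_r (a joint): Right sprung catch, like the left, m: 0 shut, grows as it is pushed outwards.
- jar: Bystander: small white screw jar with a black lid, 49 mm wide, 60 mm high; origin under its middle.
- eraser: Bystander: eraser in a sleeve, 55 x 25 x 14 mm; origin under its middle.
- weight: Bystander: grey cloth-covered weight, 100 x 46 x 27 mm; origin under its middle.
Not all that is in view belongs to the job. What is shaped like the tube but pink or purple is not meant.

How it is judged:
On the way, in this order (a step that is already met when the one before it is completed fails the run):
1. the tube lies level in the outlet's rests, nose towards the housing, not yet in the catches, and the fingers have let go of it (x of tube_nose in the frame of outlet between 0.036 and 0.072 m and z of each of tube_nose, tube_tail in the frame of outlet below 0.038 m and angle between the x axis of tube and the x axis of outlet, either way round below 0.1 rad and contact force between the fingers and tube below 0.05 N), for 0.15 s.
2. the collar is past both catches and both have sprung shut behind it, clear of it (x of tube_nose in the frame of outlet above 0.0965 m and value of joint each of catch_l, catch_r below 0.0012 m and contact force between each of catch_l, catch_r and tube below 1 N), for 0.1 s.
3. the tube is tugged back against the shut catches (at least 2 N on one of them), and they hold (x of tube_nose in the frame of outlet above 0.0955 m and contact force between any of catch_l, catch_r and tube above 2 N), for 0.05 s.
At the end, for the whole second after the job is handed in: The tube is in the outlet with its nose no more than 3.5 mm short of fully home, both catches shut (within 1.2 mm) behind its collar, in line with the outlet within 0.08 rad, at rest and released; the jar, the eraser and the weight stand within 15 mm of where they were (x of tube_nose in the frame of outlet above 0.0965 m and value of joint each of catch_l, catch_r below 0.0012 m and angle between the x axis of tube and the x axis of outlet, either way round below 0.08 rad and linear speed of tube below 0.01 m/s); the robot touches nothing.
It fails at once if the jar, the eraser or the weight is moved by more than 15 mm (distance of any of jar, eraser, weight from where it was at the start of the episode above 0.015 m).
It also fails if it takes over 54 s, if anything falls off the work surface, if the arm or the gripper's body presses on something with over 40 N, if the wrist force passes 120 N, or if a joint passes its speed limit or range.

### The arm

A 6-joint arm with a two-finger parallel gripper is mounted at the origin on the work surface; the furniture and walls round the work are solid. World frame = base frame: x ahead of the robot, y to its left, z up, the work surface at z = 0. Lengths are in m, angles in rad, forces in N, time in s.
With the tool pointing down it reaches from about 0.3 to 0.775 m from the base axis. Payload 14.6 kg.
Tool frame: the origin (TCP) lies midway between the tips of the shut fingers; the grasp point (between the pads) lies 19 mm behind it (grasp_offset is the distance from the TCP to the grasp point, in m); z points along the fingers, y is the line along which they close (so a half turn about z gives the same grasp; the last joint's range is limited). The gripper opens to 94 mm and grips with 3 to 60 N. Pads are 16 mm wide; open, the fingers measure 119 mm over their backs; the gripper's body (75 mm by 177 mm) begins 78 mm behind the grasp point.
Start: joints at [-1.278, 0.3, 1.521, -0, 1.321, -0.067], TCP at [0.194, -0.515, 0.205] pointing down, gripper open.
Joint ranges: [-3.03, 3.03], [-0.79, 2.21], [0.23, 2.52], [-1.04, 4.18], [0, 3.07], [-2.55, 2.55]. Speed limits (rad/s): [2.22, 2.22, 2.57, 3.14, 3.14, 3.14].

### API

Orientations are given as [roll, pitch, yaw] about the fixed x, y, z axes, in that order (R = Rz(yaw) Ry(pitch) Rx(roll)).
In Python, from station import * gives the robot as it stands. The module is installed in compiled form; this text tells all that it offers.
- The arm moves only by the tool send_rows, never from a script. Its argument "rows" is a list of rows, each an object of numbers: "dx", "dy", "dz": the shift along the tool's x, y, z in mm; "roll": the turn about the tool's z in degrees; "jaw": the closure, from -1 (fully open) to 1 (shut). In form: [{"dx": .., "dy": .., "dz": .., "roll": .., "jaw": ..}, ...]. A call has 1 to 12 rows; each row shifts and turns the commanded pose from where the row before left it, along the tool's axes as they then stand; what a row does not reach is not made up. A row lasts 1/12 s, in which the tool goes at most 41.7 mm and 7.16 degrees, less where a joint would pass 70% of its speed; a pose out of reach is approached as far as the arm can. A call is refused whole if a number of a shift passes 41.7 or a number of a turn 7.16, either way. A call with a gripper value outside its range is refused whole. The fingers move at their own pace and stop on an object; "force" is the grip in N (left out, the last holds). Time passes only in rows, so rows that do not move let the fingers close. It gives the time, the measured TCP pose, the force, the opening and the grip force at its end, in the units of the state.
- get_obs(): the state, without advancing time (a new reading comes with each control period).
- camera(name): name is "scene" or "side" or "wrist"; returns a dict with "frame" (480x640x3 uint8, red, green, blue), "z_map" (480x640 float32, m along the optical axis (not along the pixel's ray), 0 where there is no reading), "camera_matrix" (3x3 intrinsics, pixels), "rvec" (rotation vector, rad) and "tvec" (3), from world to camera coordinates, as OpenCV has them. Camera axes: x right, y down, z forward; pixel columns grow to the right and rows downward; lengths in m; the calibration is good to about 2 mm. A picture is of the moment at which its call begins.
- hand_in(): hands the job in; it is judged then, once.
The state is a dict: "time_s": time; "qpos": joint angles; "joint_vel": joint speeds; "tau": joint torques, N m; "ee_pos": TCP position; "eef_rot": TCP orientation; "force": force on the tool from outside, world axes, zero at the start; "moment": the same for the moment, N m; "grip_width": finger opening in m; "grip_force": force on a finger pad.
Only numpy, scipy, OpenCV 4.12 (cv2) and the standard library are available. Lean on these libraries where they do the work, as an engineer would, in place of code of your own. Each camera call takes 0.05 s, during which the arm holds its last target. There are 200 camera calls.

## Working session

There is one attempt and no reset: what is moved stays moved. The work goes in short steps, Python scripts to look and compute and a tool call to move; the robot and the scene stay as the last step left them, time stands still between calls to the robot, and variables do not carry over. Pictures are saved under pics/ and viewed, at most 10 in all, crops included, and the job is handed in when it is done.

Besides the shell and the picture viewer there is one more tool, called after ">>>" as name(argument=value, ...), one argument or row to a line, values as JSON. send_rows: Moves the arm, as the interface text tells. Its arguments: {"type":"object","properties":{"rows":{"type":"array"},"force":{"type":"number"}},"required":["rows"]}

```bash
mkdir -p pics; cat > h.py <<'E'
from station import *
import numpy as np, cv2
def cam(n):
    c=camera(n); c['R']=cv2.Rodrigues(np.array(c['rvec'],float))[0]; c['K']=np.array(c['camera_matrix'],float); c['t']=np.array(c['tvec'],float).ravel(); return c
def cloud(c):
    z=c['z_map']; v,u=np.mgrid[:480,:640]; K=c['K']
    P=np.stack([(u-K[0,2])/K[0,0]*z,(v-K[1,2])/K[1,1]*z,z],-1)
    return (P-c['t'])@c['R']
def ray(c,uv,h):
    d=np.linalg.inv(c['K'])@np.array([uv[0],uv[1],1.]); d=c['R'].T@d; o=-c['R'].T@c['t']
    return o+d*(h-o[2])/d[2]
E
python3 - <<'E'
from h import *
o=get_obs(); print(o)
for n in ['scene','side']:
    c=cam(n); np.savez(''+n+'0.npz',**{k:c[k] for k in ['frame','z_map','R','K','t']})
    cv2.imwrite(f'pics/{n}0.png',c['frame'][...,::-1]); print(n,-c['R'].T@c['t'])
E
```

```text
{'time_s': 0.0, 'qpos': array([-1.27761146e+00,  3.00454453e-01,  1.52160615e+00, -5.03995243e-05,
        1.32070769e+00, -6.65895387e-02]), 'joint_vel': array([-6.38043882e-04, -3.93306817e-05,  1.75356426e-04, -2.11664739e-03,
       -6.40620801e-05, -1.72043358e-03]), 'tau': array([-1.22246729e-03, -5.31799150e+01, -3.52727330e+01,  7.07541802e-02,
        2.44479912e-02, -3.73739942e-05]), 'ee_pos': array([ 0.19354488, -0.51452543,  0.20488486]), 'eef_rot': array([-3.14041637e+00, -2.95185281e-05,  3.59786887e-01]), 'force': array([ 0.31914987, -0.59019534,  0.11303198]), 'moment': array([0.00203645, 0.00668261, 0.04067904]), 'grip_force': 0.0, 'grip_width': 0.09364225016025586}
scene [-0.37115104 -0.62716014  1.21690764]
side [0.22381273 1.05671442 1.03732266]
```

View pics/scene0.png

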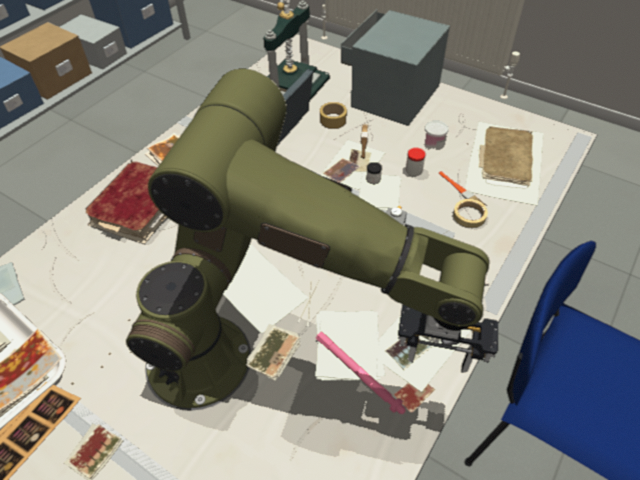

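View pics/side0.png

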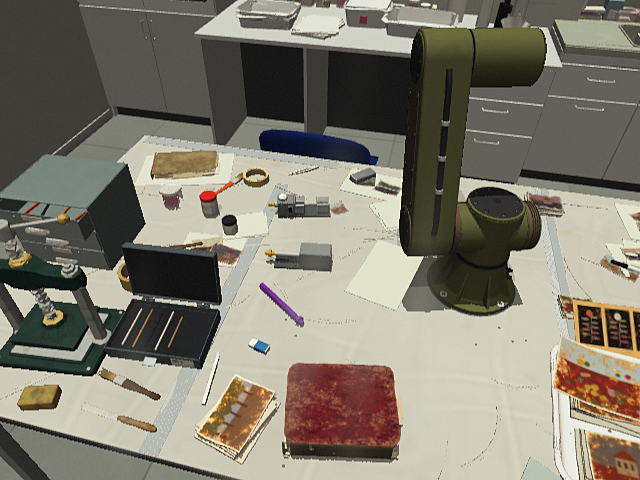

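Side view: the park with a brass nose peeping out is at about (300,256), the outlet with gauge at (303,205), the jar at (230,225), the eraser at (259,346) and the weight at (363,177). Tube-shaped candidates are the park's brass/steel one (268,254), purple (280,303) and pink (scene 360,372). The one in the park fits the description, so I'll confirm it in a crop.

```bash
python3 - <<'E'
from h import *
c=dict(np.load('side0.npz')); P=cloud(c)
f=c['frame'][165:285,220:380]; cv2.imwrite('pics/crop.png',cv2.resize(f,(800,600),interpolation=cv2.INTER_CUBIC)[...,::-1])
# top-down height map points in the region
m=np.zeros((480,640),bool); m[165:285,220:380]=1; m&=(P[...,2]>.005)&(P[...,2]<.12)
n,l,s,ce=cv2.connectedComponentsWithStats(m.astype(np.uint8))
for i in range(1,n):
    if s[i,4]<60: continue
    q=P[l==i]; print(s[i],q.min(0).round(3),q.max(0).round(3))
    for lo,hi in [(.02,.04),(.04,.058),(.058,.075)]:
        k=q[(q[:,2]>lo)&(q[:,2]<hi)]
        if len(k)>20: r=cv2.minAreaRect((k[:,:2]*1000).astype(np.float32)); print('  ',lo,len(k),np.round(r[0],1),np.round(r[1],1),round(r[2],1),k[:,2].max().round(4))
E
```

```text
[220 167  49  26 554] [ 0.752 -0.437  0.005] [ 0.947 -0.235  0.033]
   0.02 167 [ 817.2 -354.8] [127.4  98.9] 8.6 0.0326
[344 168  36  25 438] [ 0.331 -0.514  0.005] [ 0.47  -0.376  0.033]
   0.02 185 [ 404.3 -460. ] [102.9  49.1] 48.5 0.0329
[ 268  193   81   26 1123] [ 0.42  -0.311  0.005] [ 0.692 -0.153  0.074]
   0.02 262 [ 589.5 -200.8] [207.7  56.8] 23.2 0.0399
   0.04 236 [ 590.  -200.2] [208.1  70.6] 14.8 0.058
   0.058 140 [ 630.3 -192.8] [55.6 61.7] 15.6 0.0742
[369 203  11  16 100] [ 0.308 -0.318  0.005] [ 0.353 -0.232  0.015]
[ 220  212   49   56 1387] [ 0.654 -0.167  0.005] [0.837 0.119 0.066]
   0.02 69 [773.9 -26.6] [47.5 24.5] 23.7 0.04
   0.04 68 [775.5 -37.8] [48.9 42.4] 80.0 0.0579
   0.058 110 [779.3 -40.5] [45.1 52.1] 20.1 0.0657
[ 265  243   67   29 1276] [ 0.42  -0.054  0.005] [0.625 0.084 0.069]
   0.02 276 [522.2  52.7] [204.3  42.5] 10.7 0.04
   0.04 215 [520.6  46. ] [197.2  48.5] 7.8 0.0577
   0.058 386 [470.4  33.6] [94.7 56. ] 9.3 0.0692
[351 267  18  18  93] [0.301 0.021 0.005] [0.35  0.095 0.011]
```

View pics/crop.png

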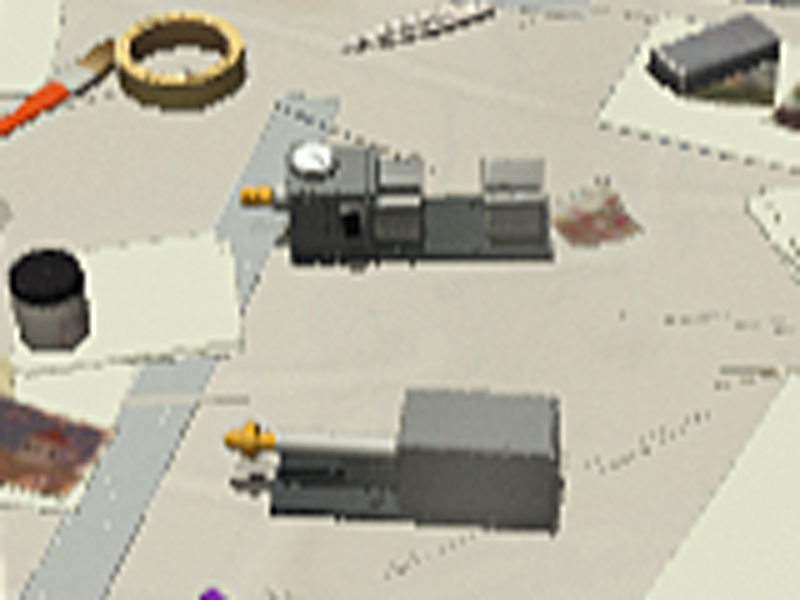

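The crop confirms the target: brass nose and collar at crop (248,438) and a steel shank running into the hood. The outlet is at crop (400,210) with the gauge at its left (+x) end. Next I move the wrist camera over the area.

>>> send_rows(
  rows=[
    {"dx": 23.2, "dy": -14.8, "dz": -7, "jaw": -1},
    {"dx": 23.2, "dy": -14.8, "dz": -7, "jaw": -1},
    {"dx": 23.2, "dy": -14.8, "dz": -7, "jaw": -1},
    {"dx": 23.2, "dy": -14.8, "dz": -7, "jaw": -1},
    {"dx": 23.2, "dy": -14.8, "dz": -7, "jaw": -1},
    {"dx": 23.2, "dy": -14.8, "dz": -7, "jaw": -1},
    {"dx": 23.2, "dy": -14.8, "dz": -7, "jaw": -1},
    {"dx": 23.2, "dy": -14.8, "dz": -7, "jaw": -1},
    {"dx": 23.2, "dy": -14.8, "dz": -7, "jaw": -1},
    {"dx": 23.2, "dy": -14.8, "dz": -7, "jaw": -1},
    {"dx": 23.2, "dy": -14.8, "dz": -7, "jaw": -1},
    {"dx": 23.2, "dy": -14.8, "dz": -7, "jaw": -1},
  ],
)

```text
invalid input at $.rows[0]: expected keys dx, dy, dz, roll, jaw
```

>>> send_rows(
  rows=[
    {"dx": 23.2, "dy": -14.8, "dz": -7, "jaw": -1},
    {"dx": 23.2, "dy": -14.8, "dz": -7, "jaw": -1},
    {"dx": 23.2, "dy": -14.8, "dz": -7, "jaw": -1},
    {"dx": 23.2, "dy": -14.8, "dz": -7, "jaw": -1},
    {"dx": 23.2, "dy": -14.8, "dz": -7, "jaw": -1},
    {"dx": 23.2, "dy": -14.8, "dz": -7, "jaw": -1},
    {"dx": 23.2, "dy": -14.8, "dz": -7, "jaw": -1},
    {"dx": 23.2, "dy": -14.8, "dz": -7, "jaw": -1},
    {"roll": 6, "jaw": -1},
    {"roll": 5, "jaw": -1},
    {"jaw": -1},
  ],
)

```text
invalid input at $.rows[0]: expected keys dx, dy, dz, roll, jaw
```

```bash
python3 - <<'E'
from h import *
c=cam('wrist'); o=get_obs(); print(o['time_s'],o['ee_pos'],o['eef_rot'],o['force'],-c['R'].T@c['t'])
np.savez('w0.npz',**{k:c[k] for k in ['frame','z_map','R','K','t']})
cv2.imwrite('pics/w0.png',c['frame'][...,::-1])
E
```

```text
0.15 [ 0.19356343 -0.5146131   0.20503262] [-3.14074265e+00 -1.58571589e-05  3.59810399e-01] [-0.41580607  0.4313391  -0.30069177] [ 0.26205369 -0.4886896   0.38486402]
```

View pics/w0.png

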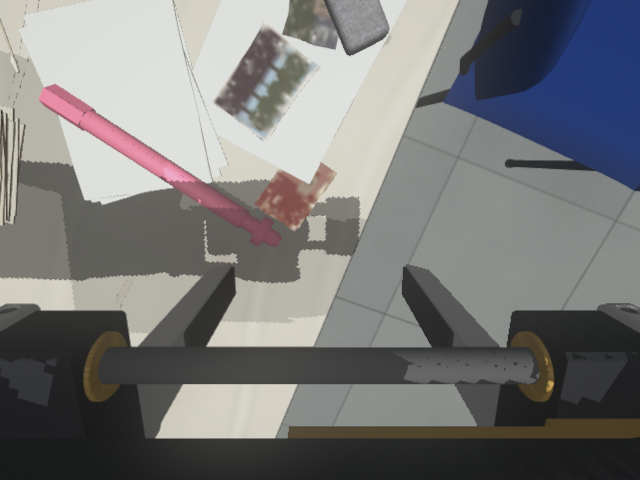

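The wrist picture still shows the start pose with the pink decoy at (160,165), because the moves were refused: every key is needed in each row. I'll resend them.

>>> send_rows(
  rows=[
    {"dx": 23.2, "dy": -14.8, "dz": -7, "roll": 0, "jaw": -1},
    {"dx": 23.2, "dy": -14.8, "dz": -7, "roll": 0, "jaw": -1},
    {"dx": 23.2, "dy": -14.8, "dz": -7, "roll": 0, "jaw": -1},
    {"dx": 23.2, "dy": -14.8, "dz": -7, "roll": 0, "jaw": -1},
    {"dx": 23.2, "dy": -14.8, "dz": -7, "roll": 0, "jaw": -1},
    {"dx": 23.2, "dy": -14.8, "dz": -7, "roll": 0, "jaw": -1},
    {"dx": 23.2, "dy": -14.8, "dz": -7, "roll": 0, "jaw": -1},
    {"dx": 23.2, "dy": -14.8, "dz": -7, "roll": 0, "jaw": -1},
    {"dx": 23.2, "dy": -14.8, "dz": -7, "roll": 0, "jaw": -1},
    {"dx": 23.2, "dy": -14.8, "dz": -7, "roll": 0, "jaw": -1},
  ],
)

```text
time_s: 0.98
ee_pos: [0.3592, -0.2933, 0.2757]
eef_rot: [-3.141, 0.0, 0.36]
force: [0.1, -0.6, 0.1]
grip_width: 0.0943
grip_force: 0.0
```

>>> send_rows(
  rows=[
    {"dx": 20, "dy": -15, "dz": -7, "roll": 0, "jaw": -1},
    {"dx": 20, "dy": -15, "dz": -7, "roll": 0, "jaw": -1},
    {"dx": 20, "dy": -15, "dz": -7, "roll": 0, "jaw": -1},
    {"dx": 20, "dy": -15, "dz": -7, "roll": 0, "jaw": -1},
    {"dx": 20, "dy": -15, "dz": -7, "roll": 0, "jaw": -1},
    {"dx": 20, "dy": -15, "dz": -7, "roll": 0, "jaw": -1},
    {"dx": 20, "dy": -15, "dz": -7, "roll": 0, "jaw": -1},
    {"dx": 0, "dy": 0, "dz": 0, "roll": 6, "jaw": -1},
    {"dx": 0, "dy": 0, "dz": 0, "roll": 5, "jaw": -1},
    {"dx": 0, "dy": 0, "dz": 0, "roll": 0, "jaw": -1},
  ],
)

```text
time_s: 1.82
ee_pos: [0.4528, -0.1466, 0.3242]
eef_rot: [-3.141, 0.0, 0.164]
force: [0.6, 0.1, -0.0]
grip_width: 0.0941
grip_force: 0.0
```

```bash
python3 - <<'E'
from h import *
c=cam('wrist'); o=get_obs(); print(o['time_s'],o['ee_pos'],o['eef_rot'],o['force'],-c['R'].T@c['t'])
np.savez('w0.npz',**{k:c[k] for k in ['frame','z_map','R','K','t']})
cv2.imwrite('pics/w1.png',c['frame'][...,::-1])
E
```

```text
1.8667 [ 0.45274162 -0.14686452  0.32427718] [-3.14142271e+00  2.84297820e-04  1.69531545e-01] [-0.07167398  0.95457146  0.27370628] [ 0.52500261 -0.13424618  0.50415501]
```

View pics/w1.png

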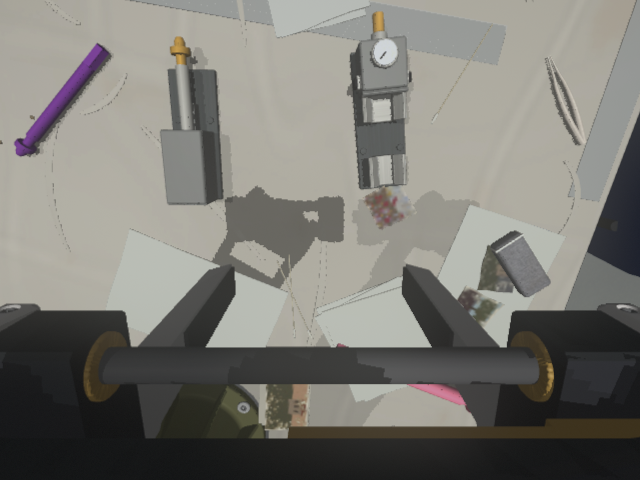

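The wrist picture shows both: the tube nose at (179,40), shank at (184,100), park hood at (187,165), and the outlet from (385,20) to (385,188). I'll measure them from this view.

```bash
python3 - <<'E'
from h import *
c=dict(np.load('w0.npz')); P=cloud(c); hsv=cv2.cvtColor(c['frame'],cv2.COLOR_RGB2HSV)
# brass blobs
b=cv2.inRange(hsv,(10,120,100),(28,255,255)); b[220:]=0
n,l,s,ce=cv2.connectedComponentsWithStats(b)
for i in range(1,n):
    if s[i,4]>20: print('brass',s[i],ce[i].round(1),ray(c,ce[i],.034).round(4),'zmax',P[l==i][:,2].max().round(4))
# tube in park: shank (z 36..46) rows 66..128, x cols 165..200, mid of edges per row -> ray at axis height
pts=[]
for v in range(36,128,2):
    r=P[v,160:205]; k=np.where(r[:,2]>.03)[0]
    if len(k): k=k+160; pts.append([v,k.min(),k.max(),*ray(c,((k.min()+k.max())/2,v),.034)[:2],r[:,2].max()])
pts=np.array(pts); print(pts[::4].round(4))
q=pts[:,3:5].astype(np.float32); vx=cv2.fitLine(q,cv2.DIST_HUBER,0,.01,.01).ravel(); print('tube yaw',np.degrees(np.arctan2(vx[1],vx[0])),vx)
# park hood roof and outlet top structures
for nm,(u0,u1,v0,v1),(lo,hi) in [('hood',(150,230,110,215),(.059,.068)),('housing',(345,420,30,100),(.045,.064)),('gauge',(345,420,30,100),(.064,.08)),('rear rest',(345,420,140,195),(.040,.055)),('front rest',(345,420,92,130),(.040,.055)),('plate',(345,420,118,160),(.004,.013)),('all',(340,425,33,195),(.004,.09))]:
    q=P[v0:v1,u0:u1].reshape(-1,3); k=q[(q[:,2]>lo)&(q[:,2]<hi)]
    if len(k)<10: print(nm,len(k)); continue
    r=cv2.minAreaRect((k[:,:2]*1000).astype(np.float32)); print(nm,len(k),'c',np.round(r[0],1),np.round(r[1],1),round(r[2],2),'med z',np.median(k[:,2]).round(4))
E
```

```text
brass [374  12  10  20 166] [378.   21.3] [ 0.6841 -0.1822  0.034 ] zmax 0.0436
brass [170  37  19  27 278] [179.3  50.1] [0.6119 0.0562 0.034 ] zmax 0.0486
[[3.600e+01 1.760e+02 1.800e+02 6.275e-01 5.880e-02 3.990e-02]
 [4.400e+01 1.680e+02 1.850e+02 6.182e-01 6.010e-02 5.042e-01]
 [5.200e+01 1.710e+02 2.040e+02 6.114e-01 4.600e-02 5.042e-01]
 [6.000e+01 1.760e+02 1.860e+02 6.009e-01 5.340e-02 4.130e-02]
 [6.800e+01 1.760e+02 1.880e+02 5.918e-01 5.160e-02 4.320e-02]
 [7.600e+01 1.760e+02 1.890e+02 5.826e-01 5.030e-02 4.430e-02]
 [8.400e+01 1.770e+02 1.890e+02 5.732e-01 4.910e-02 4.330e-02]
 [9.200e+01 1.780e+02 1.900e+02 5.639e-01 4.720e-02 4.350e-02]
 [1.000e+02 1.790e+02 2.040e+02 5.558e-01 3.690e-02 5.042e-01]
 [1.080e+02 1.800e+02 1.910e+02 5.448e-01 4.390e-02 4.350e-02]
 [1.160e+02 1.800e+02 1.920e+02 5.350e-01 4.260e-02 4.280e-02]
 [1.240e+02 1.810e+02 1.930e+02 5.252e-01 4.060e-02 5.042e-01]]
tube yaw 9.960764 [0.98492646 0.17297374 0.5752412  0.04918946]
hood 3066 c [471.1  30.9] [94.7 51.9] 8.89 med z 0.0634
housing 2201 c [ 633.2 -197.2] [77.2 70.8] 9.49 med z 0.0592
gauge 638 c [ 642.9 -192.9] [31.1 30.6] 26.61 med z 0.0687
rear rest 486 c [ 510.  -229.8] [39.8 48.1] 15.22 med z 0.0468
front rest 448 c [ 589.2 -208. ] [36.2 55.7] 15.4 med z 0.0469
plate 1707 c [ 552.7 -218.1] [57.1 68.2] 15.29 med z 0.0086
all 7969 c [ 571.  -212.2] [207.2  71.3] 14.85 med z 0.0374
```

Tube origin is about (0.5775, 0.0495), yaw ~9.6°. That agrees with the hood centre and 107.5 mm. Outlet origin is about (0.551, -0.2185), yaw 15.35°; the rest spacing measures 82 mm against 81 nominal, and the stub lies in line. Approaching.

>>> send_rows(
  rows=[
    {"dx": 15.6, "dy": -17.3, "dz": 20, "roll": 0, "jaw": -1},
    {"dx": 15.6, "dy": -17.3, "dz": 20, "roll": 0, "jaw": -1},
    {"dx": 15.6, "dy": -17.3, "dz": 20, "roll": 0, "jaw": -1},
    {"dx": 15.6, "dy": -17.3, "dz": 20, "roll": 0, "jaw": -1},
    {"dx": 15.6, "dy": -17.3, "dz": 20, "roll": 0, "jaw": -1},
    {"dx": 15.6, "dy": -17.3, "dz": 20, "roll": 0, "jaw": -1},
    {"dx": 15.6, "dy": -17.3, "dz": 20, "roll": 0, "jaw": -1},
    {"dx": 15.6, "dy": -17.3, "dz": 20, "roll": 0, "jaw": -1},
    {"dx": 15.6, "dy": -17.3, "dz": 20, "roll": 0, "jaw": -1},
    {"dx": 15.6, "dy": -17.3, "dz": 20, "roll": 0, "jaw": -1},
    {"dx": 0, "dy": 0, "dz": 0, "roll": 0, "jaw": -1},
    {"dx": 0, "dy": 0, "dz": 0, "roll": 0, "jaw": -1},
  ],
)

```text
time_s: 2.87
ee_pos: [0.5772, 0.0499, 0.1232]
eef_rot: [-3.141, 0.003, 0.171]
force: [0.2, -0.4, -0.1]
grip_width: 0.0938
grip_force: 0.0
```

```bash
python3 - <<'E'
from h import *
c=cam('wrist'); o=get_obs(); print(o['time_s'],o['ee_pos'],o['eef_rot'])
cv2.imwrite('pics/w2.png',c['frame'][...,::-1])
E
```

```text
2.9167 [0.57750537 0.04924544 0.12446605] [3.14155359e+00 5.88474262e-04 1.70024407e-01]
```

View pics/w2.png

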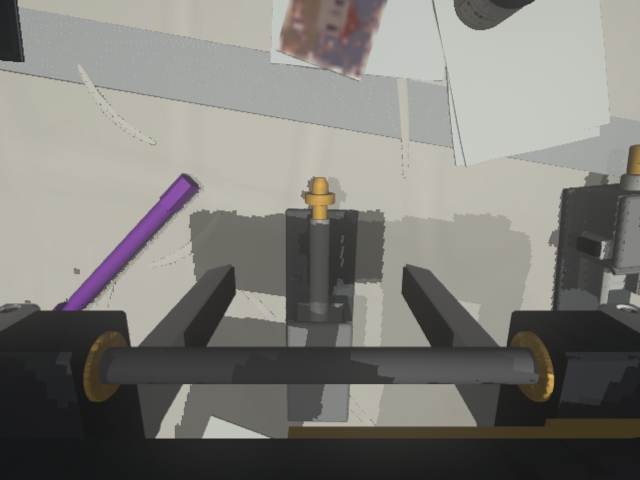

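The tube (nose at (320,180), shank at u = 320) is midway between the fingers and parallel to them. I'll descend and grip.

>>> send_rows(
  rows=[
    {"dx": 0, "dy": 0, "dz": 12, "roll": 0, "jaw": -1},
    {"dx": 0, "dy": 0, "dz": 12, "roll": 0, "jaw": -1},
    {"dx": 0, "dy": 0, "dz": 12, "roll": 0, "jaw": -1},
    {"dx": 0, "dy": 0, "dz": 12, "roll": 0, "jaw": -1},
    {"dx": 0, "dy": 0, "dz": 12, "roll": 0, "jaw": -1},
    {"dx": 0, "dy": 0, "dz": 12, "roll": 0, "jaw": -1},
    {"dx": 0, "dy": 0, "dz": 12, "roll": 0, "jaw": -1},
    {"dx": 0, "dy": 0, "dz": 12, "roll": 0, "jaw": -1},
    {"dx": 0, "dy": 0, "dz": 12, "roll": 0, "jaw": -1},
    {"dx": 0, "dy": 0, "dz": 1, "roll": 0, "jaw": -1},
    {"dx": 0, "dy": 0, "dz": 0, "roll": 0, "jaw": -1},
    {"dx": 0, "dy": 0, "dz": 0, "roll": 0, "jaw": -1},
  ],
  force=25,
)

```text
time_s: 3.92
ee_pos: [0.578, 0.0496, 0.0158]
eef_rot: [3.141, -0.001, 0.168]
force: [-0.2, -0.8, -0.9]
grip_width: 0.0946
grip_force: 0.0
```

>>> send_rows(
  rows=[
    {"dx": 0, "dy": 0, "dz": 0, "roll": 0, "jaw": 1},
    {"dx": 0, "dy": 0, "dz": 0, "roll": 0, "jaw": 1},
    {"dx": 0, "dy": 0, "dz": 0, "roll": 0, "jaw": 1},
    {"dx": 0, "dy": 0, "dz": 0, "roll": 0, "jaw": 1},
    {"dx": 0, "dy": 0, "dz": 0, "roll": 0, "jaw": 1},
    {"dx": 0, "dy": 0, "dz": 0, "roll": 0, "jaw": 1},
    {"dx": 0, "dy": 0, "dz": 0, "roll": 0, "jaw": 1},
    {"dx": 0, "dy": 0, "dz": 0, "roll": 0, "jaw": 1},
    {"dx": 0, "dy": 0, "dz": 0, "roll": 0, "jaw": 1},
    {"dx": 0, "dy": 0, "dz": 0, "roll": 0, "jaw": 1},
  ],
  force=25,
)

```text
time_s: 4.75
ee_pos: [0.5777, 0.0496, 0.0154]
eef_rot: [-3.142, 0.0, 0.168]
force: [0.4, -0.4, -0.6]
grip_width: 0.0309
grip_force: 0.0
```

>>> send_rows(
  rows=[
    {"dx": 0, "dy": 0, "dz": 0, "roll": 0, "jaw": 1},
    {"dx": 0, "dy": 0, "dz": 0, "roll": 0, "jaw": 1},
    {"dx": 0, "dy": 0, "dz": 0, "roll": 0, "jaw": 1},
    {"dx": 0, "dy": 0, "dz": 0, "roll": 0, "jaw": 1},
    {"dx": 0, "dy": 0, "dz": 0, "roll": 0, "jaw": 1},
  ],
)

```text
time_s: 5.17
ee_pos: [0.5776, 0.0496, 0.0154]
eef_rot: [-3.142, 0.0, 0.168]
force: [-0.3, -0.9, 0.6]
grip_width: 0.0152
grip_force: 25.0
```

>>> send_rows(
  rows=[
    {"dx": 0, "dy": 0, "dz": -3, "roll": 0, "jaw": 1},
    {"dx": 5, "dy": 0, "dz": 0, "roll": 0, "jaw": 1},
    {"dx": 10, "dy": 0, "dz": 0, "roll": 0, "jaw": 1},
    {"dx": 10, "dy": 0, "dz": 0, "roll": 0, "jaw": 1},
    {"dx": 10, "dy": 0, "dz": 0, "roll": 0, "jaw": 1},
    {"dx": 10, "dy": 0, "dz": 0, "roll": 0, "jaw": 1},
    {"dx": 10, "dy": 0, "dz": 0, "roll": 0, "jaw": 1},
    {"dx": 10, "dy": 0, "dz": 0, "roll": 0, "jaw": 1},
    {"dx": 10, "dy": 0, "dz": 0, "roll": 0, "jaw": 1},
    {"dx": 10, "dy": 0, "dz": 0, "roll": 0, "jaw": 1},
    {"dx": 10, "dy": 0, "dz": 0, "roll": 0, "jaw": 1},
    {"dx": 3, "dy": 0, "dz": 0, "roll": 0, "jaw": 1},
  ],
)

```text
time_s: 6.17
ee_pos: [0.6754, 0.0662, 0.0184]
eef_rot: [3.142, -0.001, 0.168]
force: [0.2, 0.6, -1.3]
grip_width: 0.0153
grip_force: 25.0
```

>>> send_rows(
  rows=[
    {"dx": 0, "dy": 0, "dz": 0, "roll": 0, "jaw": 1},
    {"dx": 0, "dy": 0, "dz": -10, "roll": 0, "jaw": 1},
    {"dx": 0, "dy": 0, "dz": -15, "roll": 0, "jaw": 1},
    {"dx": 0, "dy": 0, "dz": -20, "roll": 0, "jaw": 1},
    {"dx": 0, "dy": 0, "dz": -20, "roll": 0, "jaw": 1},
    {"dx": 0, "dy": 0, "dz": -20, "roll": 0, "jaw": 1},
    {"dx": 0, "dy": 0, "dz": -15, "roll": 0, "jaw": 1},
    {"dx": 0, "dy": 0, "dz": -10, "roll": 0, "jaw": 1},
    {"dx": 0, "dy": 0, "dz": 0, "roll": 0, "jaw": 1},
  ],
)

```text
time_s: 6.92
ee_pos: [0.6749, 0.066, 0.1315]
eef_rot: [3.141, -0.004, 0.168]
force: [-1.0, -0.6, -2.0]
grip_width: 0.0153
grip_force: 25.0
```

>>> send_rows(
  rows=[
    {"dx": -12.1, "dy": 18.6, "dz": 0, "roll": 0, "jaw": 1},
    {"dx": -12.1, "dy": 18.6, "dz": 0, "roll": 0, "jaw": 1},
    {"dx": -12.1, "dy": 18.6, "dz": 0, "roll": 0, "jaw": 1},
    {"dx": -12.1, "dy": 18.6, "dz": 0, "roll": 0, "jaw": 1},
    {"dx": -12.1, "dy": 18.6, "dz": 0, "roll": 0, "jaw": 1},
    {"dx": -12.1, "dy": 18.6, "dz": 0, "roll": 0, "jaw": 1},
    {"dx": -12.1, "dy": 18.6, "dz": 0, "roll": 0, "jaw": 1},
    {"dx": -12.1, "dy": 18.6, "dz": 0, "roll": 0, "jaw": 1},
    {"dx": -12.1, "dy": 18.6, "dz": 0, "roll": 0, "jaw": 1},
    {"dx": -12.1, "dy": 18.6, "dz": 0, "roll": 0, "jaw": 1},
    {"dx": -12.1, "dy": 18.6, "dz": 0, "roll": 0, "jaw": 1},
    {"dx": -12.1, "dy": 18.6, "dz": 0, "roll": 0, "jaw": 1},
  ],
)

```text
time_s: 7.92
ee_pos: [0.5673, -0.1791, 0.1275]
eef_rot: [-3.141, 0.001, 0.168]
force: [0.6, -0.5, -1.8]
grip_width: 0.0154
grip_force: 25.0
```

>>> send_rows(
  rows=[
    {"dx": -12.1, "dy": 18.6, "dz": 0, "roll": 0, "jaw": 1},
    {"dx": -12.1, "dy": 18.6, "dz": 0, "roll": 0, "jaw": 1},
    {"dx": 0, "dy": 0, "dz": 0, "roll": -3, "jaw": 1},
    {"dx": 0, "dy": 0, "dz": 0, "roll": -2.7, "jaw": 1},
    {"dx": 0, "dy": 0, "dz": 0, "roll": 0, "jaw": 1},
    {"dx": 0, "dy": 0, "dz": 0, "roll": 0, "jaw": 1},
  ],
)

```text
time_s: 8.42
ee_pos: [0.5504, -0.2189, 0.1278]
eef_rot: [-3.141, 0.001, 0.266]
force: [-0.1, 0.4, -1.1]
grip_width: 0.0155
grip_force: 25.0
```

```bash
python3 - <<'E'
from h import *
c=cam('wrist'); s=cam('side'); o=get_obs(); print(o['time_s'],o['ee_pos'],o['eef_rot'])
im=np.vstack([c['frame'][60:360,100:560][:, :],cv2.resize(s['frame'][150:250,230:383],(460,300),interpolation=cv2.INTER_CUBIC)])
cv2.imwrite('pics/w3.png',im[...,::-1])
P=cloud(c); hsv=cv2.cvtColor(c['frame'],cv2.COLOR_RGB2HSV); b=cv2.inRange(hsv,(10,120,100),(28,255,255)); b[300:]=0
n,l,st,ce=cv2.connectedComponentsWithStats(b)
for i in range(1,n):
    if st[i,4]>30: q=P[l==i]; q=q[q[:,2]<.4]; print('wrist brass',st[i],np.median(q,0).round(4),q.max(0).round(4))
P=cloud(s); m=(P[...,2]>.11)&(P[...,2]<.2); hsv=cv2.cvtColor(s['frame'],cv2.COLOR_RGB2HSV); b=cv2.inRange(hsv,(10,110,80),(28,255,255))*m.astype(np.uint8)
n,l,st,ce=cv2.connectedComponentsWithStats(b)
for i in range(1,n):
    if st[i,4]>8: q=P[l==i]; print('side brass',st[i],np.median(q,0).round(4),q.max(0).round(4))
E
```

```text
8.5167 [ 0.55059212 -0.21873577  0.12807361] [-3.14113999e+00  5.08413634e-04  2.66106488e-01]
wrist brass [310  39  17  32 525] [ 0.6822 -0.1824  0.0406] [ 0.693  -0.1745  0.3076]
wrist brass [305 200  27  28 657] [ 0.5919 -0.2071  0.1527] [ 0.6211 -0.1994  0.3076]
wrist brass [295 225  48  28 906] [ 0.5822 -0.2101  0.1575] [ 0.6211 -0.1983  0.3076]
side brass [323   2   5   4  15] [ 0.9603 -2.2734  0.1215] [ 0.9823 -2.2368  0.133 ]
side brass [296 174   9   6  30] [ 0.5815 -0.203   0.1533] [ 0.5942 -0.1945  0.1628]
side brass [344 175  10   4  36] [ 0.424  -0.2467  0.1505] [ 0.4406 -0.2394  0.1582]
side brass [ 64 207   5   5   9] [1.1969 0.1609 0.1788] [1.2011 0.1699 0.1793]
```

View pics/w3.png

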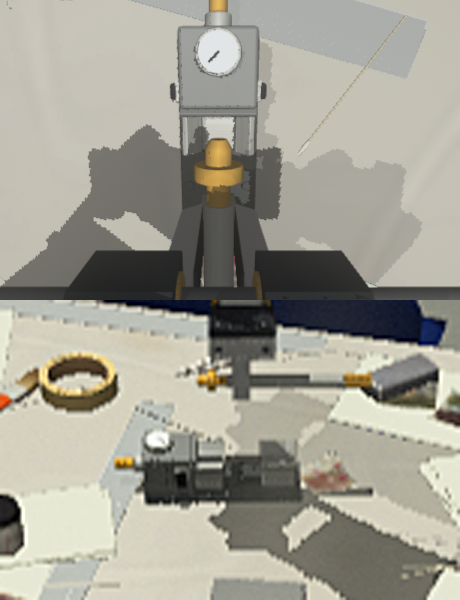

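The tube hangs level (side crop: nose (207,380), tail (358,380)) and is in line with the gauge and housing (wrist crop u ≈ 218). Lowering it.

>>> send_rows(
  rows=[
    {"dx": 0, "dy": 0, "dz": 12, "roll": 0, "jaw": 1},
    {"dx": 0, "dy": 0, "dz": 12, "roll": 0, "jaw": 1},
    {"dx": 0, "dy": 0, "dz": 12, "roll": 0, "jaw": 1},
    {"dx": 0, "dy": 0, "dz": 12, "roll": 0, "jaw": 1},
    {"dx": 0, "dy": 0, "dz": 12, "roll": 0, "jaw": 1},
    {"dx": 0, "dy": 0, "dz": 10, "roll": 0, "jaw": 1},
    {"dx": 0, "dy": 0, "dz": 10, "roll": 0, "jaw": 1},
    {"dx": 0, "dy": 0, "dz": 8, "roll": 0, "jaw": 1},
    {"dx": 0, "dy": 0, "dz": 6, "roll": 0, "jaw": 1},
    {"dx": 0, "dy": 0, "dz": 5, "roll": 0, "jaw": 1},
    {"dx": 0, "dy": 0, "dz": 5, "roll": 0, "jaw": 1},
    {"dx": 0, "dy": 0, "dz": 0, "roll": 0, "jaw": 1},
  ],
)

```text
time_s: 9.52
ee_pos: [0.5505, -0.2189, 0.0236]
eef_rot: [-3.141, 0.001, 0.267]
force: [-0.2, 0.3, -1.9]
grip_width: 0.015
grip_force: 25.0
```

>>> send_rows(
  rows=[
    {"dx": 0, "dy": 0, "dz": 4, "roll": 0, "jaw": 1},
    {"dx": 0, "dy": 0, "dz": 3, "roll": 0, "jaw": 1},
    {"dx": 0, "dy": 0, "dz": 0, "roll": 0, "jaw": 1},
    {"dx": 0, "dy": 0, "dz": 0, "roll": 0, "jaw": 1},
  ],
)

```text
time_s: 9.85
ee_pos: [0.5508, -0.219, 0.0175]
eef_rot: [-3.142, -0.0, 0.267]
force: [-0.6, 0.3, -1.1]
grip_width: 0.0151
grip_force: 25.0
```

>>> send_rows(
  rows=[
    {"dx": 0, "dy": 0, "dz": 1.5, "roll": 0, "jaw": 1},
    {"dx": 0, "dy": 0, "dz": 0, "roll": 0, "jaw": 1},
    {"dx": 0, "dy": 0, "dz": 0, "roll": 0, "jaw": 1},
  ],
)

```text
time_s: 10.1
ee_pos: [0.5508, -0.2191, 0.0161]
eef_rot: [3.141, -0.0, 0.267]
force: [-1.4, -0.4, -0.5]
grip_width: 0.015
grip_force: 25.0
```

>>> send_rows(
  rows=[
    {"dx": 0, "dy": 0, "dz": 0, "roll": 0, "jaw": -0.3},
    {"dx": 0, "dy": 0, "dz": 0, "roll": 0, "jaw": -0.3},
    {"dx": 0, "dy": 0, "dz": 0, "roll": 0, "jaw": -0.3},
    {"dx": 0, "dy": 0, "dz": 0, "roll": 0, "jaw": -0.3},
    {"dx": 0, "dy": 0, "dz": 0, "roll": 0, "jaw": -0.3},
    {"dx": 0, "dy": 0, "dz": 0, "roll": 0, "jaw": -0.3},
    {"dx": 0, "dy": 0, "dz": 0, "roll": 0, "jaw": -0.3},
    {"dx": 0, "dy": 0, "dz": 0, "roll": 0, "jaw": -0.3},
    {"dx": 0, "dy": 0, "dz": 0, "roll": 0, "jaw": -0.3},
    {"dx": 0, "dy": 0, "dz": 0, "roll": 0, "jaw": -0.3},
  ],
)

```text
time_s: 10.93
ee_pos: [0.5508, -0.219, 0.016]
eef_rot: [3.142, -0.0, 0.267]
force: [-0.1, 0.7, -0.3]
grip_width: 0.0612
grip_force: 0.0
```

>>> send_rows(
  rows=[
    {"dx": 0, "dy": 0, "dz": -15, "roll": 0, "jaw": -0.3},
    {"dx": 0, "dy": 0, "dz": -20, "roll": 0, "jaw": -0.3},
    {"dx": 0, "dy": 0, "dz": -20, "roll": 0, "jaw": -0.3},
    {"dx": 0, "dy": 0, "dz": -20, "roll": 0, "jaw": -0.3},
    {"dx": -16, "dy": 0, "dz": -5, "roll": 0, "jaw": -0.3},
    {"dx": -16, "dy": 0, "dz": 0, "roll": 0, "jaw": -0.3},
    {"dx": -16, "dy": 0, "dz": 0, "roll": 0, "jaw": -0.3},
    {"dx": -16, "dy": 0, "dz": 0, "roll": 0, "jaw": -0.3},
    {"dx": -16, "dy": 0, "dz": 0, "roll": 0, "jaw": -0.3},
    {"dx": -16, "dy": 0, "dz": 0, "roll": 0, "jaw": -0.3},
    {"dx": -16, "dy": 0, "dz": 0, "roll": 0, "jaw": -0.3},
    {"dx": -16, "dy": 0, "dz": 0, "roll": 0, "jaw": -0.3},
  ],
)

```text
time_s: 11.93
ee_pos: [0.4265, -0.253, 0.096]
eef_rot: [3.141, -0.0, 0.267]
force: [-0.1, -0.4, -0.0]
grip_width: 0.0609
grip_force: 0.0
```

>>> send_rows(
  rows=[
    {"dx": 0, "dy": 0, "dz": 0, "roll": 0, "jaw": -0.3},
    {"dx": 0, "dy": 0, "dz": 0, "roll": 0, "jaw": -0.3},
  ],
)

```text
time_s: 12.1
ee_pos: [0.4274, -0.2531, 0.0963]
eef_rot: [3.141, -0.0, 0.266]
force: [-0.0, 0.1, -0.0]
grip_width: 0.0612
grip_force: 0.0
```

```bash
python3 - <<'E'
from h import *
c=cam('wrist'); s=cam('side'); o=get_obs(); print(o['time_s'],o['ee_pos'],o['eef_rot'])
im=np.vstack([c['frame'][60:360,100:560][:, :],cv2.resize(s['frame'][150:250,230:383],(460,300),interpolation=cv2.INTER_CUBIC)])
cv2.imwrite('pics/w4.png',im[...,::-1])
O=np.array([.551,-.2185]); a=np.radians(15.35); A=np.array([[np.cos(a),np.sin(a)],[-np.sin(a),np.cos(a)]])
for nm,c in [('wrist',c),('side',s)]:
    P=cloud(c); hsv=cv2.cvtColor(c['frame'],cv2.COLOR_RGB2HSV); b=cv2.inRange(hsv,(10,110,80),(28,255,255))
    n,l,st,ce=cv2.connectedComponentsWithStats(b)
    for i in range(1,n):
        q=P[l==i]; q=q[(q[:,2]>.01)&(q[:,2]<.06)]
        if len(q)<12: continue
        L=(q[:,:2]-O)@A.T
        if abs(np.median(L[:,1]))<.03: print(nm,st[i],'local x',L[:,0].min().round(4),L[:,0].max().round(4),'y',np.median(L[:,1]).round(4),'z',q[:,2].max().round(4), 'ray y', (A@(ray(c,ce[i],.034)[:2]-O)).round(4))
E
```

```text
12.2 [ 0.4279927  -0.25277815  0.09610779] [ 3.14128184e+00 -4.13354089e-04  2.67390152e-01]
wrist [299   0  38   6  85] local x 0.0289 0.0327 y 0.0013 z 0.0462 ray y [0.0329 0.0004]
wrist [308   3  20  23 398] local x 0.0178 0.0298 y 0.0001 z 0.0423 ray y [ 0.0258 -0.0002]
wrist [307 231  24  41 704] local x -0.1433 -0.1142 y -0.0003 z 0.0443 ray y [-0.1318 -0.0003]
side [296 201  10   4  22] local x 0.0178 0.0492 y 0.0006 z 0.0475 ray y [ 0.0336 -0.0085]
side [268 202   6   4  21] local x 0.1285 0.1467 y 0.0053 z 0.0447 ray y [ 0.1375 -0.0044]
side [343 202   9   3  27] local x -0.1427 -0.1143 y 0.0068 z 0.0447 ray y [-0.1294 -0.0011]
```

View pics/w4.png

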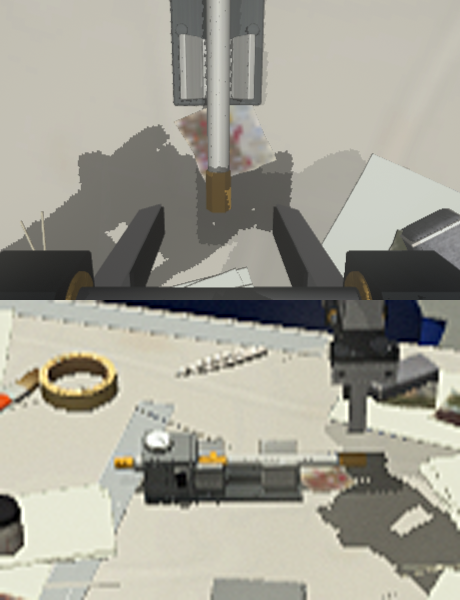

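The tube lies in both rests, in line: tail at local x -143 to -114 mm, top at 44 mm. The tail, at wrist crop (219,190), is centred between the fingers. Taking it by the tail.

>>> send_rows(
  rows=[
    {"dx": 0, "dy": 0, "dz": 12, "roll": 0, "jaw": -0.3},
    {"dx": 0, "dy": 0, "dz": 12, "roll": 0, "jaw": -0.3},
    {"dx": 0, "dy": 0, "dz": 12, "roll": 0, "jaw": -0.3},
    {"dx": 0, "dy": 0, "dz": 12, "roll": 0, "jaw": -0.3},
    {"dx": 0, "dy": 0, "dz": 12, "roll": 0, "jaw": -0.3},
    {"dx": 0, "dy": 0, "dz": 10, "roll": 0, "jaw": -0.3},
    {"dx": 0, "dy": 0, "dz": 10, "roll": 0, "jaw": -0.3},
    {"dx": 0, "dy": 0, "dz": 0, "roll": 0, "jaw": -0.3},
    {"dx": 0, "dy": 0, "dz": 0, "roll": 0, "jaw": -0.3},
  ],
)

```text
time_s: 12.95
ee_pos: [0.4274, -0.2527, 0.0157]
eef_rot: [-3.141, 0.0, 0.268]
force: [-0.9, -0.4, -0.3]
grip_width: 0.0612
grip_force: 0.0
```

>>> send_rows(
  rows=[
    {"dx": 0, "dy": 0, "dz": 0, "roll": 0, "jaw": 1},
    {"dx": 0, "dy": 0, "dz": 0, "roll": 0, "jaw": 1},
    {"dx": 0, "dy": 0, "dz": 0, "roll": 0, "jaw": 1},
    {"dx": 0, "dy": 0, "dz": 0, "roll": 0, "jaw": 1},
    {"dx": 0, "dy": 0, "dz": 0, "roll": 0, "jaw": 1},
    {"dx": 0, "dy": 0, "dz": 0, "roll": 0, "jaw": 1},
    {"dx": 0, "dy": 0, "dz": 0, "roll": 0, "jaw": 1},
    {"dx": 0, "dy": 0, "dz": 0, "roll": 0, "jaw": 1},
    {"dx": 0, "dy": 0, "dz": 0, "roll": 0, "jaw": 1},
    {"dx": 0, "dy": 0, "dz": 0, "roll": 0, "jaw": 1},
  ],
  force=30,
)

```text
time_s: 13.78
ee_pos: [0.4273, -0.2529, 0.0159]
eef_rot: [-3.142, 0.0, 0.267]
force: [-0.1, 0.1, 0.1]
grip_width: 0.0169
grip_force: 30.0
```

>>> send_rows(
  rows=[
    {"dx": 4, "dy": 0, "dz": 0, "roll": 0, "jaw": 1},
    {"dx": 4, "dy": 0, "dz": 0, "roll": 0, "jaw": 1},
    {"dx": 4, "dy": 0, "dz": 0, "roll": 0, "jaw": 1},
    {"dx": 4, "dy": 0, "dz": 0, "roll": 0, "jaw": 1},
    {"dx": 4, "dy": 0, "dz": 0, "roll": 0, "jaw": 1},
    {"dx": 4, "dy": 0, "dz": 0, "roll": 0, "jaw": 1},
    {"dx": 4, "dy": 0, "dz": 0, "roll": 0, "jaw": 1},
    {"dx": 4, "dy": 0, "dz": 0, "roll": 0, "jaw": 1},
    {"dx": 0, "dy": 0, "dz": 0, "roll": 0, "jaw": 1},
  ],
)

```text
time_s: 14.53
ee_pos: [0.4589, -0.2442, 0.016]
eef_rot: [3.141, -0.0, 0.268]
force: [0.8, 0.0, 1.9]
grip_width: 0.017
grip_force: 30.0
```

>>> send_rows(
  rows=[
    {"dx": 2, "dy": 0, "dz": 0, "roll": 0, "jaw": 1},
    {"dx": 2, "dy": 0, "dz": 0, "roll": 0, "jaw": 1},
    {"dx": 2, "dy": 0, "dz": 0, "roll": 0, "jaw": 1},
    {"dx": 2, "dy": 0, "dz": 0, "roll": 0, "jaw": 1},
    {"dx": 2, "dy": 0, "dz": 0, "roll": 0, "jaw": 1},
    {"dx": 0, "dy": 0, "dz": 0, "roll": 0, "jaw": 1},
  ],
)

```text
time_s: 15.03
ee_pos: [0.4683, -0.2417, 0.016]
eef_rot: [3.141, -0.001, 0.267]
force: [0.3, 1.0, 0.8]
grip_width: 0.0169
grip_force: 30.0
```

>>> send_rows(
  rows=[
    {"dx": 1.5, "dy": 0, "dz": 0, "roll": 0, "jaw": 1},
    {"dx": 1.5, "dy": 0, "dz": 0, "roll": 0, "jaw": 1},
    {"dx": 1.5, "dy": 0, "dz": 0, "roll": 0, "jaw": 1},
    {"dx": 0, "dy": 0, "dz": 0, "roll": 0, "jaw": 1},
  ],
)

```text
time_s: 15.37
ee_pos: [0.4725, -0.2405, 0.016]
eef_rot: [3.141, -0.0, 0.267]
force: [-2.0, -0.6, 2.0]
grip_width: 0.0169
grip_force: 30.0
```

>>> send_rows(
  rows=[
    {"dx": 1, "dy": 0, "dz": 0, "roll": 0, "jaw": 1},
    {"dx": 1, "dy": 0, "dz": 0, "roll": 0, "jaw": 1},
    {"dx": 0, "dy": 0, "dz": 0, "roll": 0, "jaw": 1},
  ],
)

```text
time_s: 15.62
ee_pos: [0.4744, -0.24, 0.016]
eef_rot: [3.141, -0.0, 0.267]
force: [-1.0, -0.4, 3.0]
grip_width: 0.0166
grip_force: 30.0
```

>>> send_rows(
  rows=[
    {"dx": 1, "dy": 0, "dz": 0, "roll": 0, "jaw": 1},
    {"dx": 0, "dy": 0, "dz": 0, "roll": 0, "jaw": 1},
    {"dx": 0, "dy": 0, "dz": 0, "roll": 0, "jaw": 1},
  ],
)

```text
time_s: 15.87
ee_pos: [0.4752, -0.2398, 0.016]
eef_rot: [3.141, -0.0, 0.267]
force: [-1.8, 0.2, 3.4]
grip_width: 0.0168
grip_force: 30.0
```

>>> send_rows(
  rows=[
    {"dx": 1, "dy": 0, "dz": 0, "roll": 0, "jaw": 1},
    {"dx": 0, "dy": 0, "dz": 0, "roll": 0, "jaw": 1},
    {"dx": 0, "dy": 0, "dz": 0, "roll": 0, "jaw": 1},
  ],
)

```text
time_s: 16.12
ee_pos: [0.4755, -0.2397, 0.0159]
eef_rot: [-3.141, 0.001, 0.267]
force: [-7.8, -1.9, 6.5]
grip_width: 0.0168
grip_force: 30.0
```

>>> send_rows(
  rows=[
    {"dx": 1, "dy": 0, "dz": 0, "roll": 0, "jaw": 1},
    {"dx": 0, "dy": 0, "dz": 0, "roll": 0, "jaw": 1},
    {"dx": 0, "dy": 0, "dz": 0, "roll": 0, "jaw": 1},
  ],
)

```text
time_s: 16.37
ee_pos: [0.4756, -0.2396, 0.0159]
eef_rot: [-3.141, 0.003, 0.267]
force: [-14.5, -5.0, 11.4]
grip_width: 0.0171
grip_force: 30.0
```

Stopped hard at about 50 mm of travel, which is the shoulder. I'll ease off, then tug in small steps.

>>> send_rows(
  rows=[
    {"dx": -1, "dy": 0, "dz": 0, "roll": 0, "jaw": 1},
    {"dx": -0.7, "dy": 0, "dz": 0, "roll": 0, "jaw": 1},
    {"dx": 0, "dy": 0, "dz": 0, "roll": 0, "jaw": 1},
    {"dx": 0, "dy": 0, "dz": 0, "roll": 0, "jaw": 1},
  ],
)

```text
time_s: 16.7
ee_pos: [0.4754, -0.2397, 0.016]
eef_rot: [3.141, -0.0, 0.267]
force: [-1.8, -0.8, 3.3]
grip_width: 0.017
grip_force: 30.0
```

>>> send_rows(
  rows=[
    {"dx": -1, "dy": 0, "dz": 0, "roll": 0, "jaw": 1},
    {"dx": -1, "dy": 0, "dz": 0, "roll": 0, "jaw": 1},
    {"dx": 0, "dy": 0, "dz": 0, "roll": 0, "jaw": 1},
    {"dx": 0, "dy": 0, "dz": 0, "roll": 0, "jaw": 1},
  ],
)

```text
time_s: 17.03
ee_pos: [0.4736, -0.2402, 0.016]
eef_rot: [3.141, -0.0, 0.267]
force: [2.2, 0.6, 2.1]
grip_width: 0.0168
grip_force: 30.0
```

>>> send_rows(
  rows=[
    {"dx": -0.5, "dy": 0, "dz": 0, "roll": 0, "jaw": 1},
    {"dx": 0, "dy": 0, "dz": 0, "roll": 0, "jaw": 1},
    {"dx": 0, "dy": 0, "dz": 0, "roll": 0, "jaw": 1},
  ],
)

```text
time_s: 17.28
ee_pos: [0.4733, -0.2403, 0.016]
eef_rot: [3.141, -0.001, 0.267]
force: [5.0, 1.5, 1.0]
grip_width: 0.0163
grip_force: 30.0
```

>>> send_rows(
  rows=[
    {"dx": -0.5, "dy": 0, "dz": 0, "roll": 0, "jaw": 1},
    {"dx": 0, "dy": 0, "dz": 0, "roll": 0, "jaw": 1},
    {"dx": 0, "dy": 0, "dz": 0, "roll": 0, "jaw": 1},
  ],
)

```text
time_s: 17.53
ee_pos: [0.4732, -0.2404, 0.0161]
eef_rot: [3.141, -0.002, 0.267]
force: [7.8, 1.8, -0.2]
grip_width: 0.017
grip_force: 30.0
```

It holds: the tug is about 8 N with no further travel. I'll relax, let go, lift and check.

>>> send_rows(
  rows=[
    {"dx": 1, "dy": 0, "dz": 0, "roll": 0, "jaw": 1},
    {"dx": 1.2, "dy": 0, "dz": 0, "roll": 0, "jaw": 1},
    {"dx": 0, "dy": 0, "dz": 0, "roll": 0, "jaw": 1},
    {"dx": 0, "dy": 0, "dz": 0, "roll": 0, "jaw": -0.3},
    {"dx": 0, "dy": 0, "dz": 0, "roll": 0, "jaw": -0.3},
    {"dx": 0, "dy": 0, "dz": 0, "roll": 0, "jaw": -0.3},
    {"dx": 0, "dy": 0, "dz": 0, "roll": 0, "jaw": -0.3},
    {"dx": 0, "dy": 0, "dz": 0, "roll": 0, "jaw": -0.3},
    {"dx": 0, "dy": 0, "dz": 0, "roll": 0, "jaw": -0.3},
    {"dx": 0, "dy": 0, "dz": 0, "roll": 0, "jaw": -0.3},
    {"dx": 0, "dy": 0, "dz": 0, "roll": 0, "jaw": -0.3},
    {"dx": 0, "dy": 0, "dz": 0, "roll": 0, "jaw": -0.3},
  ],
)

```text
time_s: 18.53
ee_pos: [0.4746, -0.2399, 0.016]
eef_rot: [3.142, -0.0, 0.267]
force: [-0.8, 0.4, 0.4]
grip_width: 0.0606
grip_force: 0.0
```

>>> send_rows(
  rows=[
    {"dx": 0, "dy": 0, "dz": -10, "roll": 0, "jaw": -0.3},
    {"dx": 0, "dy": 0, "dz": -20, "roll": 0, "jaw": -0.3},
    {"dx": 0, "dy": 0, "dz": -20, "roll": 0, "jaw": -0.3},
    {"dx": 0, "dy": 0, "dz": -20, "roll": 0, "jaw": -0.3},
    {"dx": 0, "dy": 0, "dz": -20, "roll": 0, "jaw": -0.3},
    {"dx": 0, "dy": 0, "dz": -20, "roll": 0, "jaw": -0.3},
    {"dx": 0, "dy": 0, "dz": -20, "roll": 0, "jaw": -0.3},
    {"dx": 0, "dy": 0, "dz": 0, "roll": 0, "jaw": -0.3},
    {"dx": 0, "dy": 0, "dz": 0, "roll": 0, "jaw": -0.3},
  ],
)

```text
time_s: 19.28
ee_pos: [0.4749, -0.2401, 0.1472]
eef_rot: [3.14, -0.002, 0.267]
force: [-0.3, 0.7, -0.2]
grip_width: 0.0613
grip_force: 0.0
```

```bash
python3 - <<'E'
from h import *
c=cam('wrist'); s=cam('side'); o=get_obs(); print(o['time_s'],o['ee_pos'],o['force'])
im=np.vstack([cv2.resize(c['frame'][0:240,200:440],(460,300)),cv2.resize(s['frame'][150:250,230:383],(460,300),interpolation=cv2.INTER_CUBIC)])
cv2.imwrite('pics/w5.png',im[...,::-1])
O=np.array([.551,-.2185]); a=np.radians(15.35); A=np.array([[np.cos(a),np.sin(a)],[-np.sin(a),np.cos(a)]])
for nm,c in [('wrist',c),('side',s)]:
    P=cloud(c); hsv=cv2.cvtColor(c['frame'],cv2.COLOR_RGB2HSV); b=cv2.inRange(hsv,(10,110,80),(28,255,255))
    n,l,st,ce=cv2.connectedComponentsWithStats(b)
    for i in range(1,n):
        q=P[l==i]; q=q[(q[:,2]>.01)&(q[:,2]<.06)]
        if len(q)<12: continue
        L=(q[:,:2]-O)@A.T
        if abs(np.median(L[:,1]))<.03: print(nm,st[i],'local x',L[:,0].min().round(4),L[:,0].max().round(4),'y',np.median(L[:,1]).round(4),'z',q[:,2].max().round(4))
E
```

```text
19.3833 [ 0.4741825  -0.23968788  0.14535007] [-0.25353072  0.38925117 -0.98735953]
wrist [308 218  17  35 352] local x -0.0948 -0.0657 y -0.0005 z 0.0445
side [329 201   9   5  36] local x -0.0939 -0.0657 y 0.005 z 0.0475
side [268 202   6   4  21] local x 0.1288 0.1468 y 0.0046 z 0.0434
```

View pics/w5.png

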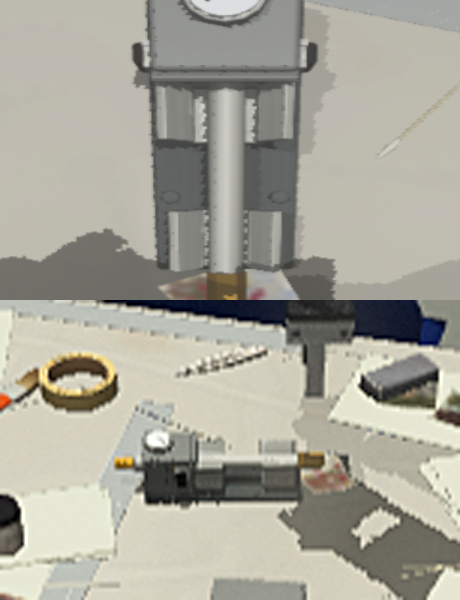

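The tube is home: tail rear end at local x of about -94 mm (nose ~99 mm), in line, with both catch buttons symmetric at crop (139,55) and (310,55). The gripper is clear of everything, so I'm handing in.

```bash
python3 -c "
from station import *
print(hand_in())"
```

```text
the job is handed in; nothing more can be done
None
```

I handed the job in at about 19.4 s. By my measurements the tube is about 99 mm home in the outlet and held against a tug of about 8 N. It has been released, and the jar, eraser and weight were left untouched. The hand-in gave no verdict, and I judged the catches shut from the held tug and the last picture.

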